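Clear the bench and run-up check a paddle-switch grinder

ROBOT

A 6-joint arm with a two-finger parallel gripper is mounted at the origin on the work surface. World frame = base frame: x ahead of the robot, y to its left, z up, the work surface at z = 0. Lengths are in m, angles in rad, forces in N, time in s.
With the tool pointing down it reaches from about 0.25 to 0.725 m from the base axis. Payload 9.7 kg.
Tool frame: the origin (TCP) lies on the centre line of the jaws, within the pads' length; the fingertips stand 14 mm ahead of it and the grasp point (between the pads) lies 5 mm behind it; z points along the fingers, y is the line along which they close (so a half turn about z gives the same grasp; the last joint's range is limited). The gripper opens to 85 mm and grips with 20 to 120 N. Pads are 22 mm wide; open, the fingers measure 114 mm over their backs; the gripper's body (76 mm by 85 mm) begins 54 mm behind the grasp point. The pads swing forward as they close: fully open they stand 13 mm farther back than shut.
Start: joints at [-1.102, 0.087, 0.176, 1.66, 0, 1.571], TCP at [0.248, -0.491, 0.245] pointing down, gripper open.
Joint ranges: [-3.13, 3.13], [-0.85, 1.81], [-1.15, 1.24], [-2.2, 2.28], [-1.44, 1.52], [-3.14, 3.14]. Speed limits (rad/s): [2.22, 2.22, 2.57, 3.14, 3.14, 3.14].

INTERFACE

Orientations are given as a unit quaternion [w, x, y, z].
In Python, from bench import manip gives the robot as it stands.
- The arm moves only by the shell command python3 -m pendant 'ROWS' [FORCE]. ROWS is a JSON object of lists of equal length, an entry for each row: "hand": the opening, from 0 (shut) to 1 (fully open); "offset": the shift along the world's x, y, z in m, a list of three; "spin": the turn about the world's z in rad. In form: {"hand": [hand, ...], "offset": [[x, y, z], ...], "spin": [spin, ...]}. A call has exactly 5 rows; each row is the pose to reach, as a shift and turn from the pose commanded when the call began; what a row does not reach only later rows make up. A row lasts 1/12 s, in which the tool goes at most 41.7 mm and 7.16 degrees, less where a joint would pass 70% of its speed; a pose out of reach is approached as far as the arm can. A call with a gripper value outside its range is refused whole. The fingers move at their own pace and stop on an object; FORCE is the grip in N (left out, the last holds). Time passes only in rows, so rows that repeat a pose let the fingers close, or fill a call up. It gives the time, the measured TCP pose, the force, the opening and the grip force at its end, in the units of the state.
- manip.sense(): the state, without advancing time (a new reading comes with each control period).
- manip.capture(name): name is "scene" or "top" or "wrist"; returns a dict with "frame" (400x640x3 uint8, red, green, blue), "vertical_fov" (degrees; the focal length in pixels is half the picture's height over the tangent of half this angle, whatever the lens; pixels are square), "cx", "cy" (the principal point, pixels), "distortion" ([k1, k2, p1, p2, k3] as OpenCV has them; the pictures are not rectified), "pose" (4x4, takes a point from camera to world coordinates); the wrist camera has in their place "tool_from_camera" (4x4, takes a point from camera to tool coordinates, whose origin is the TCP and whose axes are the flange's). Camera axes: x right, y up, looking along -z (the intrinsics and any distortion apply to the point x, -y, -z); pixel columns grow to the right and rows downward; lengths in m; the calibration is good to about 2 mm. A picture is of the moment at which its call begins: read the wrist's pose just before it. There is no depth.
- manip.close_job(): hands the job in; it is judged then, once.
The state is a dict: "t": time; "joints": joint angles; "joint_vel": joint speeds; "effort": joint torques, N m; "position": TCP position; "tool_rot": TCP orientation; "wrist_force": force on the tool from outside, world axes, zero at the start; "wrist_torque": the same for the moment, N m; "opening": finger opening in m; "grasp_force": force on a finger pad.
Only numpy, scipy, OpenCV 4.12 (cv2) and the standard library are available. Lean on these libraries where they do the work, as an engineer would, in place of code of your own. Each camera call takes 0.05 s, during which the arm holds its last target. There are 200 camera calls.

TASK

Give the grinder in the bench cradle its run-up check: first put every loose pipe fitting into the wide compartment of the bin, lay the pin spanner flat in the bin's narrow compartment, and turn the speed dial fully anticlockwise to its stop. Only then flip the grinder's lock-off lever fully forward (towards the wheel), squeeze the paddle switch fully home against the body and keep it squeezed for about two seconds, let go, and flip the lever fully back again. Leave the oil bottle, the jar and the basin where they stand.

Things in the scene. Friction and masses are not known exactly. Their poses are not given: they have to be found in the camera images.
- grinder: Angle grinder on its side, fixed (posts at x=-145, 70; base 12 thick, 90 wide). mm; origin on the bench under the handle, x = forward along the tool to the wheel, z up. Handle: bar 42 x 42, x=-170 to 65, axis z=110 (sides y=-21, 21; top z=131). Motor radius 31 on the same axis, x=62 to 107. Wheel: fixed upright disc, radius 57.5, centre x=140 y=-51 z=110. Paddle and lever on the -y side.
- paddle (a joint): Paddle switch, rad: 0 = let go (its spring returns it), 0.11 = flush on the handle. Bar 140 x 6 mm, 28 tall (z=96 to 124 in the grinder frame), hinged upright at its rear end (x=-150, y=-21); front end x=-10 stands 15 off. Needs 3 N to start, 6 N home, 100 mm from the hinge. With the lock-off lever back, the lever's block stops it at about 0.02. Across handle and paddle: 59 at rest, 48 squeezed.
- paddle_press (a point): Point on the paddle's outer face, 100 mm from its hinge, mid-height (110 mm up): a good place to squeeze. In the grinder frame about x=-51, y=-38 mm at rest; x=-50, y=-27 mm when squeezed.
- lockoff (a joint): Lock-off lever, rad: 0 = fully back (paddle locked), 1.2 = fully forward (paddle free). Stays where left; about 1.1 N at its end moves it. Hinge along y at x=5, z=110 mm of the grinder frame. Thumb tab 55 mm long from the hinge, 5 thick, 16 wide (y=-38 to -22), leans 0.6 rad back from upright at 0, 0.6 rad forward at 1.2; it stands above the handle's top; push it with shut fingers at z=140 to 155.
- lockoff_tip (a point): The free end of the lock-off tab, mid-width. In the grinder frame x=-26, y=-30, z=155 mm when back; x=36, y=-30, z=155 mm when forward.
- speedbox: Grey speed-control box, 80 x 110 x 40 mm (x, y, z), fixed; origin at the centre of its underside; the dial sits on the middle of its top.
- dial (a joint): Speed dial, rad, growing clockwise seen from above: 0 = anticlockwise end stop, 4.2 = clockwise stop. Starts at 0.8 to 2.6. Friction 0.03 N m, stays where left. Black knob with a bar grip 42 mm long, 14 thick, z=52 to 84 mm above the bench, on a disc of radius 22 (top z=54). At 0 the bar lies along the speed box's x; at angle a it is turned a clockwise from there.
- dial_grip (a point): On the dial's axis at gripping height (77 mm above the bench).
- bin: Green sheet-steel bin, fixed, open on top, 210 x 230 x 45 mm (x, y, z), walls and floor 3 mm; origin at the centre of its underside. One divider along x at y=-13.5 mm makes a wide compartment (204 x 124 mm, towards +y) and a narrow one (204 x 97 mm, towards -y).
- bin_wide (a point): Centre of the wide compartment's floor (for the fittings), axes as the bin's.
- bin_narrow (a point): Centre of the narrow compartment's floor (for the spanner), axes as the bin's.
- fitting1: Loose steel hexagonal pipe coupling, 32 mm across flats, 37 across corners, 36 tall, 0.1 to 0.2 kg, standing on end. Origin at the centre of its underside, z along its axis; flats face local x, -x and every 60 degrees from there. May be absent.
- fitting2: Loose steel hexagonal pipe coupling, 32 mm across flats, 37 across corners, 36 tall, 0.1 to 0.2 kg, standing on end. Origin at the centre of its underside, z along its axis; flats face local x, -x and every 60 degrees from there. May be absent.
- fitting3: Loose steel hexagonal pipe coupling, 32 mm across flats, 37 across corners, 36 tall, 0.1 to 0.2 kg, standing on end. Origin at the centre of its underside, z along its axis; flats face local x, -x and every 60 degrees from there. May be absent.
- fitting4: Loose steel hexagonal reducer standing on end: lower 18 mm 38 across flats (44 across corners), upper 18 mm 26 across flats; 0.1 to 0.2 kg. Origin at the centre of its underside, z along its axis; flats face local x, -x and every 60 degrees from there. May be absent.
- fitting5: Loose steel hexagonal reducer standing on end: lower 18 mm 38 across flats (44 across corners), upper 18 mm 26 across flats; 0.1 to 0.2 kg. Origin at the centre of its underside, z along its axis; flats face local x, -x and every 60 degrees from there. May be absent.
- spanner: Loose flat pin spanner, steel, a bar 140 mm long (local x), 18 mm wide, 8 mm thick, with a cross head 44 mm wide at its +x end (x=54 to 70 mm); origin at the centre of its underside; about 0.13 kg; centre of mass 10 mm from the origin towards the head. Two small pins stand up on the head.
- oil_bottle: Bystander: brown bottle, 60 mm across, 130 mm tall; origin at the centre of its foot.
- jar: Bystander: white jar, 64 mm across, 80 mm tall; origin at the centre of its foot.
- basin: Bystander: small steel basin, 120 mm across, 50 mm tall; origin at the centre of its foot.
Things that resemble listed ones, but are neither listed nor needed, are in the scene too. What is shaped like the fitting3 but black is not meant.

How it is judged:
On the way, in this order (a step that is already met when the one before it is completed fails the run):
1. all fittings are in the wide compartment, the spanner lies in the narrow one and the dial is at its anticlockwise stop (x of fitting1 in the frame of bin_wide between -0.095 and 0.095 m and y of fitting1 in the frame of bin_wide between -0.056 and 0.056 m and z of each of fitting1, fitting2, fitting3, fitting4, fitting5 in the frame of bin_wide below 0.042 m and x of fitting2 in the frame of bin_wide between -0.095 and 0.095 m and y of fitting2 in the frame of bin_wide between -0.056 and 0.056 m and x of fitting3 in the frame of bin_wide between -0.095 and 0.095 m and y of fitting3 in the frame of bin_wide between -0.056 and 0.056 m and x of fitting4 in the frame of bin_wide between -0.095 and 0.095 m and y of fitting4 in the frame of bin_wide between -0.056 and 0.056 m and x of fitting5 in the frame of bin_wide between -0.095 and 0.095 m and y of fitting5 in the frame of bin_wide between -0.056 and 0.056 m and x of spanner in the frame of bin_narrow between -0.05 and 0.05 m and y of spanner in the frame of bin_narrow between -0.045 and 0.045 m and z of spanner in the frame of bin_narrow below 0.02 m and value of joint dial below 0.1 rad), for 0.2 s.
2. the lock-off lever is flipped fully forward (value of joint lockoff above 1 rad), for 0.2 s.
3. the paddle is squeezed home against the body and held (at least 1 s without a break) (value of joint paddle above 0.085 rad and value of joint lockoff above 0.9 rad), for 1 s.
4. the paddle is let go and the lock-off lever is flipped fully back (value of joint paddle below 0.02 rad and value of joint lockoff below 0.15 rad), for 0.2 s.
At the end, for the whole second after the job is handed in: Every fitting present rests in the wide compartment, the spanner lies flat (within 0.15 rad) in the narrow one, the dial is within 0.1 rad of its anticlockwise stop, the paddle is let go (below 0.02 rad), the lock-off lever is back (below 0.15 rad), and all is at rest (all of step 1 and all of step 4 and linear speed of each of fitting1, fitting2, fitting3, fitting4, fitting5, spanner below 0.02 m/s and angle between the z axis of spanner and the z axis of bin, either way round below 0.15 rad); the robot touches nothing.
It fails at once if the oil bottle is pushed more than 4 cm from its place (distance of oil_bottle from where it was at the start of the episode above 0.04 m).
It fails at once if the jar is pushed more than 4 cm from its place (distance of jar from where it was at the start of the episode above 0.04 m).
It fails at once if the basin is pushed more than 4 cm from its place (distance of basin from where it was at the start of the episode above 0.04 m).
Of fitting1, fitting2, fitting3, fitting4, fitting5 only 2 to 4 are there at a start; the rules pass over those that are not, and their reading is None.
At some moment in a run one of fitting1, fitting2, fitting3, fitting4, fitting5 may be knocked a few centimetres aside while the robot is not near it.
Once in a run the grip may slacken for a moment while it holds something.
It also fails if it takes over 210 s, if anything falls off the work surface, if the arm or the gripper's body presses on something with over 40 N, if the wrist force passes 120 N, or if a joint passes its speed limit or range.

## Working session

There is one attempt and no reset: what is moved stays moved. The work goes in short steps, Python scripts to look and compute and a shell command to move; the robot and the scene stay as the last step left them, time stands still between calls to the robot, and variables do not carry over. Pictures are saved under pics/ and viewed, at most 17 in all, crops included, and the job is handed in when it is done.

```bash
mkdir -p pics; ls; cat > h.py <<'E'
import numpy as np,cv2,json,sys
from bench import manip
from scipy.spatial.transform import Rotation as R
def snap(name,fn=None):
    s=manip.sense(); c=manip.capture(name)
    if 'pose' in c: T=np.array(c['pose'])
    else:
        q=s['tool_rot']; B=np.eye(4); B[:3,:3]=R.from_quat([q[1],q[2],q[3],q[0]]).as_matrix(); B[:3,3]=s['position']
        T=B@np.array(c['tool_from_camera'])
    f=200/np.tan(np.radians(c['vertical_fov'])/2)
    K=np.array([[f,0,c['cx']],[0,f,c['cy']],[0,0,1.]]); d=np.array(c['distortion'],float)
    if fn:
        cv2.imwrite('pics/'+fn+'.png',cv2.cvtColor(c['frame'],cv2.COLOR_RGB2BGR))
        np.savez('pics/'+fn+'.npz',T=T,K=K,d=d,im=c['frame'])
    return T,K,d,c['frame']
def load(fn):
    z=np.load('pics/'+fn+'.npz'); return z['T'],z['K'],z['d'],z['im']
def ray(cam,px,z):
    T,K,d=cam[:3]
    p=cv2.undistortPoints(np.array(px,float).reshape(-1,1,2),K,d).reshape(-1,2)
    v=np.c_[p[:,0],-p[:,1],-np.ones(len(p))]@T[:3,:3].T
    o=T[:3,3]; return o+v*((z-o[2])/v[:,2])[:,None]
def proj(cam,P):
    T,K,d=cam[:3]; P=np.asarray(P,float).reshape(-1,3)
    q=(P-T[:3,3])@T[:3,:3]; q=q*[1,-1,-1]
    return cv2.projectPoints(q,np.zeros(3),np.zeros(3),K,d)[0].reshape(-1,2)
E
python3 -c "
from h import *
snap('top','top0');snap('scene','scene0');print(manip.sense())
T,K,d,_=load('top0');print(T,K,d)"
```

```text
pics
{'t': 0.1, 'joints': array([-1.10195770e+00,  8.74357875e-02,  1.75187696e-01,  1.65979672e+00,
        2.22214986e-05,  1.57080393e+00]), 'joint_vel': array([-2.87118130e-05, -4.95802039e-04,  1.99715768e-03, -1.79396150e-03,
       -5.36329514e-04,  6.13181502e-04]), 'effort': array([-8.86522207e-05, -5.21561372e+01,  4.65654159e+01,  1.61437184e-02,
       -5.84492454e-05,  3.50663788e-05]), 'position': array([ 0.24843574, -0.49047618,  0.24462389]), 'tool_rot': array([-6.09751544e-04,  9.72650082e-01,  2.32274468e-01, -1.34193917e-04]), 'wrist_force': array([ 0.47864807, -0.89709068, -0.63956683]), 'wrist_torque': array([0.04516546, 0.02125873, 0.0358725 ]), 'grasp_force': 0.0, 'opening': 0.08544374120106614}
[[ 0.00566917  0.99418758 -0.10751238  0.43697682]
 [-0.99987961  0.00408276 -0.01496997  0.00764277]
 [-0.01444401  0.10758431  0.99409104  1.56341308]
 [ 0.          0.          0.          1.        ]] [[461.10437751   0.         328.20312551]
 [  0.         461.10437751 194.9751448 ]
 [  0.           0.           1.        ]] [0.02208294 0.         0.         0.         0.        ]
```

View pics/top0.png

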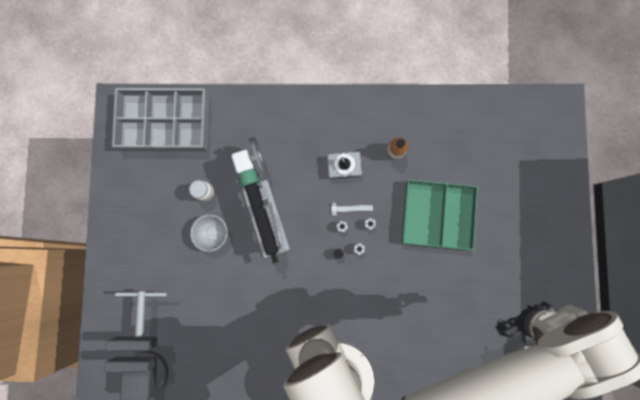

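View pics/scene0.png

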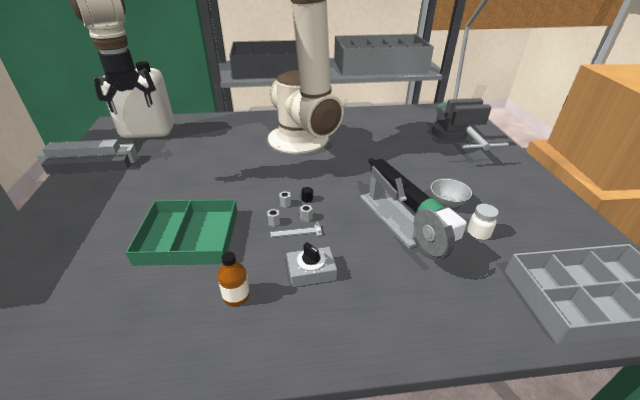

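Top view: steel fittings are at (342,227), (370,224) and (359,249), with a black decoy at (338,254). The spanner is at (352,209), its head to the left. The dial box is at (344,165), the bin at (440,215) with the wide side on the left, and the grinder runs from (275,255) to (245,160), wheel end up. Bottle (398,148), jar (201,190) and basin (209,232) are bystanders. I'll do the close crop next.

```bash
python3 -c "
from h import *
c=load('top0'); im=cv2.cvtColor(c[3],cv2.COLOR_RGB2BGR)
cv2.imwrite('pics/crop0.png',cv2.resize(im[130:270,225:410],None,fx=4.3,fy=4.3,interpolation=cv2.INTER_CUBIC))
for n,p,z in [('f_a',(342,227),.036),('f_b',(370,224),.036),('f_c',(359,249),.036),('blk',(338,254),.036),('sp_tail',(372,208.5),.008),('sp_head',(334,209.5),.008),('dial',(345,163),.08),('bin TL',(406,181),.045),('bin TR',(478,185),.045),('bin BL',(403,246),.045),('bin BR',(475,251),.045),('bottle',(399,145),.12),('gr rear',(275,255),.13),('gr front',(244,165),.13)]: print(n,ray(c,[p],z).round(3))
"
```

```text
f_a [[ 0.496 -0.016  0.036]]
f_b [[ 0.506 -0.108  0.036]]
f_c [[ 0.424 -0.072  0.036]]
blk [[ 0.407 -0.003  0.036]]
sp_tail [[ 0.56  -0.117  0.008]]
sp_head [[0.556 0.011 0.008]]
dial [[ 0.702 -0.024  0.08 ]]
bin TL [[ 0.649 -0.227  0.045]]
bin TR [[ 0.636 -0.463  0.045]]
bin BL [[ 0.435 -0.215  0.045]]
bin BR [[ 0.42  -0.447  0.045]]
bottle [[ 0.754 -0.195  0.12 ]]
gr rear [[0.405 0.192 0.13 ]]
gr front [[0.686 0.295 0.13 ]]
```

View pics/crop0.png

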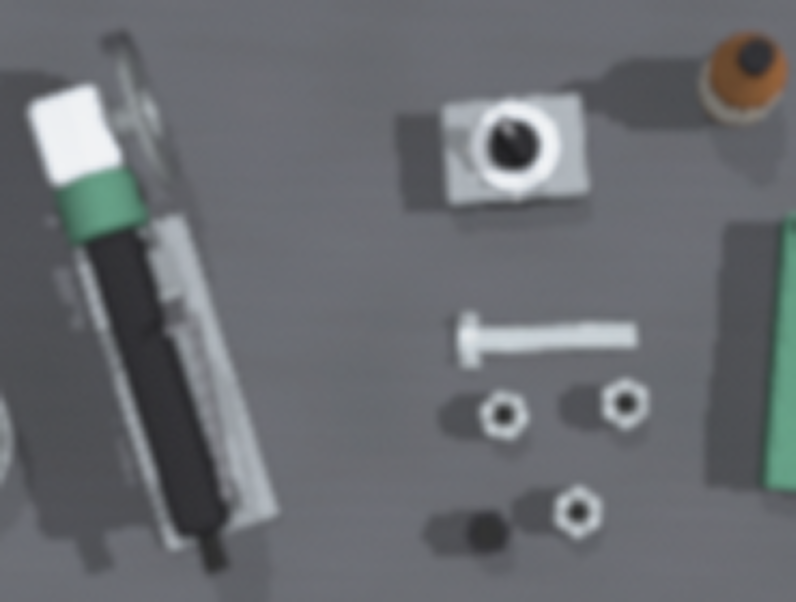

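The crop shows three steel couplings, at crop (503,415), (626,403) and (578,511). The decoy is black at (487,532). The spanner head points to +y, and the dial's bar is hard to see. I'm moving above the fittings for a wrist look.

```bash
python3 -m pendant '{"hand":[1,1,1,1,1],"offset":[[0.017,0.034,0.02],[0.034,0.068,0.04],[0.05,0.1,0.06],[0.067,0.133,0.06],[0.083,0.167,0.06]],"spin":[0,0,0,0,0]}' 40 >/dev/null
python3 -m pendant '{"hand":[1,1,1,1,1],"offset":[[0.017,0.034,0],[0.034,0.068,0],[0.05,0.1,0],[0.067,0.133,0],[0.083,0.167,0]],"spin":[0,0,0,0,0]}' >/dev/null
python3 -m pendant '{"hand":[1,1,1,1,1],"offset":[[0.017,0.034,0],[0.034,0.068,0],[0.05,0.096,0],[0.05,0.096,0],[0.05,0.096,0]],"spin":[0,0,0,0,0]}'
python3 -c "
from h import *
c=snap('wrist','w1');print(c[0].round(3),manip.sense()['position'],manip.sense()['wrist_force'])"
```

```text
t: 1.35
position: [0.4648, -0.0593, 0.3046]
tool_rot: [-0.0, 0.972, 0.234, -0.001]
wrist_force: [0.2, -0.4, 0.0]
opening: 0.0853
grasp_force: 0.0
[[ 0.454  0.85   0.267  0.533]
 [-0.891  0.433  0.136 -0.025]
 [ 0.    -0.3    0.954  0.434]
 [ 0.     0.     0.     1.   ]] [ 0.46441767 -0.06034282  0.30489049] [ 0.38292056  0.43644038 -0.49675168]
```

View pics/w1.png

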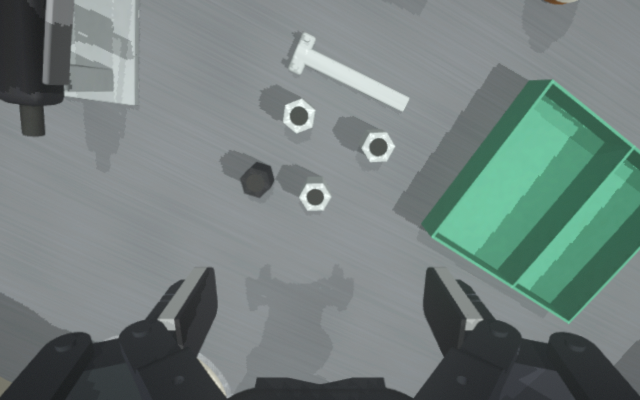

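The wrist view shows couplings at (299,117), (378,147) and (315,197), the black decoy at (257,180), and the spanner from (303,52) to (400,103). The bin is at right and the grinder's rear at upper left. I'll fit silhouettes of the models to get poses.

```bash
cat > fit.py <<'E'
from h import *
from scipy.optimize import minimize
def prism(poly,z0,z1): return np.r_[np.c_[poly,np.full(len(poly),z0)],np.c_[poly,np.full(len(poly),z1)]]
HEX=np.array([[np.cos(a),np.sin(a)] for a in np.radians(30+60*np.arange(6))])*.0185
SP=[np.array([[-.07,-.009],[.07,-.009],[.07,.009],[-.07,.009]]),np.array([[.054,-.022],[.07,-.022],[.07,.022],[.054,.022]])]
BIN=[np.array([[-.105,-.115],[.105,-.115],[.105,.115],[-.105,.115]])]
def sil(cam,polys,p,z0,z1,s=4):
    m=np.zeros((400*s//1,640*s),np.uint8) if False else np.zeros((400,640),np.uint8)
    c,sn=np.cos(p[2]),np.sin(p[2]); Rm=np.array([[c,-sn],[sn,c]])
    for q in polys:
        h=cv2.convexHull((proj(cam,prism(q@Rm.T+p[:2],z0,z1))*16).astype(np.int32))
        cv2.fillConvexPoly(m,h,255,cv2.LINE_AA,4)
    return m/255.
def fit(cam,mask,polys,p0,z0,z1):
    mk=cv2.GaussianBlur(mask.astype(np.float32),(0,0),1)
    f=lambda p:np.abs(cv2.GaussianBlur(sil(cam,polys,p,z0,z1),(0,0),1)-mk).sum()
    best=None
    for a in p0[2] if np.ndim(p0[2]) else [p0[2]]:
        x0=np.array([p0[0],p0[1],a])
        r=minimize(f,x0,method='Nelder-Mead',options=dict(initial_simplex=x0+np.array([[0,0,0],[.006,0,0],[0,.006,0],[0,0,.15]]),xatol=1e-4,fatol=.1,maxiter=200))
        if best is None or r.fun<best.fun: best=r
    return best.x,best.fun/mk.sum()
def bright(im,px,th=165):
    g=cv2.cvtColor(im,cv2.COLOR_RGB2GRAY); m=(g>th).astype(np.uint8)
    m=cv2.morphologyEx(m,cv2.MORPH_CLOSE,np.ones((3,3)))
    n,l=cv2.connectedComponents(m)
    ys,xs=np.mgrid[:400,:640]; d=np.where(m>0,np.hypot(xs-px[0],ys-px[1]),1e9)
    k=l.flat[d.argmin()]; mm=(l==k).astype(np.uint8)
    cs,_=cv2.findContours(mm,cv2.RETR_EXTERNAL,cv2.CHAIN_APPROX_NONE); cv2.drawContours(mm,cs,-1,1,-1); return mm
E
python3 -c "
from fit import *
c=load('w1')
for n,p in dict(A=(299,117),B=(378,147),C=(315,197)).items():
    m=bright(c[3],p); w=ray(c,[p],.036)[0]
    x,e=fit(c,m,[HEX],(w[0],w[1],[0,.35,.7]),0,.036); print(n,m.sum(),w.round(3),x.round(4),'flat mod60',(x[2]%(np.pi/3)).round(3),round(e,3))
m=bright(c[3],(355,80)); w=ray(c,[(350,78)],.008)[0]
x,e=fit(c,m,SP,(w[0],w[1],[1.4,1.7]),0,.008); print('sp',m.sum(),w.round(3),x.round(4),round(e,3))
h=cv2.cvtColor(c[3],cv2.COLOR_RGB2HSV); 
print('bin',ray(c,[(548,81),(433,236),(568,322)],.045).round(3))
t=load('top0'); h=cv2.cvtColor(t[3],cv2.COLOR_RGB2HSV); m=((h[...,0]>60)&(h[...,0]<90)&(h[...,1]>90)).astype(np.uint8); m[:,:380]=0
x,e=fit(t,m,BIN,(.535,-.338,[0]),0,.045);print('bin',m.sum(),x.round(4),round(e,3))
"
```

```text
A 821 [ 0.499 -0.018  0.036] [ 0.4995 -0.0167  0.8223] flat mod60 0.822 0.061
B 757 [ 0.509 -0.11   0.036] [ 0.5094 -0.1101  0.5619] flat mod60 0.562 0.239
C 693 [ 0.426 -0.074  0.036] [ 0.4244 -0.0742  0.5929] flat mod60 0.593 0.312
sp 2385 [ 0.561 -0.049  0.008] [ 0.5623 -0.052   1.6153] 0.132
bin [[ 0.652 -0.233  0.045]
 [ 0.449 -0.218  0.045]
 [ 0.427 -0.443  0.045]]
bin 2293 [ 0.5327 -0.3315 -0.0232] 1.1
```

```bash
python3 -c "
from fit import *
c=load('w1'); g=cv2.cvtColor(c[3],cv2.COLOR_RGB2GRAY)
for n,p in dict(A=(299,117),B=(378,147),C=(315,197)).items():
  for th in (140,150,165,180):
    m=bright(c[3],p,th); w=ray(c,[p],.036)[0]
    if m.sum()>1500: print(n,th,'big');continue
    for z0 in (0,.034):
      x,e=fit(c,m,[HEX],(w[0],w[1],[0,.35,.7]),z0,.036); print(n,th,z0,m.sum(),x.round(4),'opts',((x[2]+np.arange(3)*np.pi/3+1.102+np.pi/2)%np.pi-np.pi/2).round(2),round(e,3))
"
```

```text
A 140 big
A 150 0 852 [ 0.4994 -0.0167  0.8123] opts [-1.23 -0.18  0.87] 0.037
A 150 0.034 852 [ 0.4997 -0.0168  0.8238] opts [-1.22 -0.17  0.88] 0.02
A 165 0 821 [ 0.4995 -0.0167  0.8223] opts [-1.22 -0.17  0.88] 0.061
A 165 0.034 821 [ 0.4996 -0.0168  0.8143] opts [-1.23 -0.18  0.87] 0.031
A 180 0 788 [ 0.4989 -0.0166  0.7728] opts [-1.27 -0.22  0.83] 0.106
A 180 0.034 788 [ 0.4994 -0.0169 -0.2216] opts [ 0.88 -1.21 -0.17] 0.071
B 140 big
B 150 0 797 [ 0.509  -0.1116  0.508 ] opts [-1.53 -0.48  0.56] 0.186
B 150 0.034 797 [ 0.5096 -0.1102  0.5153] opts [-1.52 -0.48  0.57] 0.021
B 165 0 757 [ 0.5094 -0.1101  0.5619] opts [-1.48 -0.43  0.62] 0.239
B 165 0.034 757 [ 0.5094 -0.1102  0.531 ] opts [-1.51 -0.46  0.59] 0.051
B 180 0 726 [ 0.5092 -0.1101  0.5968] opts [-1.44 -0.4   0.65] 0.288
B 180 0.034 726 [ 0.5092 -0.1103  0.597 ] opts [-1.44 -0.4   0.65] 0.092
C 140 big
C 150 0 724 [ 0.4239 -0.0745  0.5455] opts [-1.49 -0.45  0.6 ] 0.26
C 150 0.034 724 [ 0.4261 -0.0737  0.4762] opts [-1.56 -0.52  0.53] 0.031
C 165 0 693 [ 0.4244 -0.0742  0.5929] opts [-1.45 -0.4   0.65] 0.312
C 165 0.034 693 [ 0.4259 -0.0736  0.4716] opts [-1.57 -0.52  0.53] 0.031
C 180 0 653 [ 0.4239 -0.0741  0.7206] opts [-1.32 -0.27  0.78] 0.384
C 180 0.034 653 [ 0.4255 -0.0739  0.5297] opts [-1.51 -0.46  0.58] 0.09
```

```bash
python3 -m pendant '{"hand":[0.8,0.8,0.8,0.8,0.8],"offset":[[0.018,0.022,-0.02],[0.036,0.044,-0.04],[0.036,0.044,-0.08],[0.036,0.044,-0.12],[0.036,0.044,-0.16]],"spin":[-0.09,-0.17,-0.17,-0.17,-0.17]}' 60 >/dev/null
python3 -m pendant '{"hand":[0.8,0.8,0.8,0.8,0.8],"offset":[[0,0,-0.035],[0,0,-0.07],[0,0,-0.1],[0,0,-0.123],[0,0,-0.123]],"spin":[0,0,0,0,0]}'
python3 -m pendant '{"hand":[0,0,0,0,0],"offset":[[0,0,0],[0,0,0],[0,0,0],[0,0,0],[0,0,0]],"spin":[0,0,0,0,0]}' 60
python3 -m pendant '{"hand":[0,0,0,0,0],"offset":[[0,0,0],[0,0,0.02],[0,0,0.05],[0,0,0.08],[0,0,0.08]],"spin":[0,0,0,0,0]}'
```

```text
t: 2.23
position: [0.4971, -0.018, 0.0176]
tool_rot: [-0.001, 0.989, 0.148, -0.004]
wrist_force: [-0.6, -0.5, -0.7]
opening: 0.0683
grasp_force: 0.0
t: 2.65
position: [0.502, -0.017, 0.0248]
tool_rot: [0.001, 0.989, 0.149, 0.002]
wrist_force: [-1.3, -0.7, 7.6]
opening: 0.0309
grasp_force: 60.7
t: 3.07
position: [0.5033, -0.0168, 0.1093]
tool_rot: [0.001, 0.989, 0.149, 0.005]
wrist_force: [0.9, 0.4, -1.6]
opening: 0.0312
grasp_force: 60.0
```

```bash
python3 -m pendant '{"hand":[0,0,0,0,0],"offset":[[0.013,-0.035,0],[0.026,-0.07,0],[0.039,-0.105,0],[0.052,-0.14,0],[0.065,-0.175,0]],"spin":[0,0,0,0,0]}'>/dev/null
python3 -m pendant '{"hand":[0,0,0,0,0],"offset":[[0.012,-0.035,0],[0.024,-0.07,0],[0.035,-0.1,0],[0.035,-0.1,-0.03],[0.035,-0.1,-0.045]],"spin":[0,0,0,0,0]}'
python3 -m pendant '{"hand":[0,0,0,0,0.5],"offset":[[0,0,-0.02],[0,0,-0.029],[0,0,-0.029],[0,0,-0.029],[0,0,-0.029]],"spin":[0,0,0,0,0]}'
python3 -m pendant '{"hand":[0.5,0.5,0.5,0.5,0.5],"offset":[[0,0,0],[0,0,0],[0,0,0.03],[0,0,0.06],[0,0,0.1]],"spin":[0,0,0,0,0]}'
python3 -m pendant '{"hand":[0.5,0.5,0.7,0.7,0.7],"offset":[[0,0.01,0.03],[0,0.02,0.06],[-0.02,0.05,0.08],[-0.04,0.08,0.09],[-0.06,0.11,0.1]],"spin":[0,0,0,0,0]}'
python3 -c "
from h import *
c=snap('wrist','w2')"
```

```text
t: 3.9
position: [0.6009, -0.2939, 0.0558]
tool_rot: [0.0, 0.989, 0.148, 0.0]
wrist_force: [-0.3, 1.2, -3.7]
opening: 0.0308
grasp_force: 60.3
t: 4.32
position: [0.6009, -0.2917, 0.0292]
tool_rot: [0.0, 0.989, 0.149, 0.0]
wrist_force: [0.3, -0.2, -0.1]
opening: 0.0418
grasp_force: 0.0
t: 4.73
position: [0.5995, -0.2911, 0.1274]
tool_rot: [-0.001, 0.989, 0.149, -0.002]
wrist_force: [0.9, -0.2, 0.3]
opening: 0.0425
grasp_force: 0.0
t: 5.15
position: [0.5401, -0.1809, 0.2296]
tool_rot: [0.0, 0.989, 0.149, 0.001]
wrist_force: [0.3, 0.6, 1.5]
opening: 0.06
grasp_force: 0.0
```

View pics/w2.png

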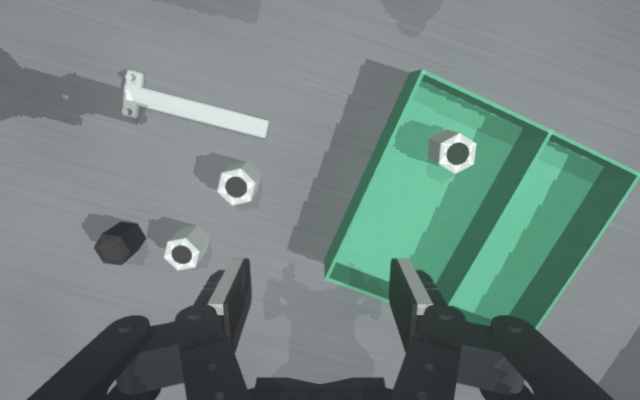

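A sits in the wide compartment at (458,153). B is at (238,186), C at (182,253), the spanner runs from (133,94) to (268,130), and the bin corners are at (421,72), (638,174) and (326,279).

```bash
cat > meas.py <<'E'
from fit import *
def hexes(c,pts,close):
  for n,p in pts.items():
    for th in (170,190):
      m=bright(c[3],p,th); w=ray(c,[p],.036)[0]
      x,e=fit(c,m,[HEX],(w[0],w[1],[0,.35,.7]),.034,.036); print(n,m.sum(),x.round(4),'spin',((x[2]+np.arange(3)*np.pi/3-close+np.pi/2)%np.pi-np.pi/2).round(2),round(e,3))
def spn(c,p):
  for th in (170,190):
    m=bright(c[3],p,th); w=ray(c,[p],.008)[0]
    x,e=fit(c,m,SP,(w[0],w[1],[1.4,1.7]),.006,.008); print('sp',m.sum(),x.round(4),round(e,3))
E
python3 -c "
from meas import *
c=load('w2'); hexes(c,dict(B=(238,175),C=(182,243),A=(458,140)),-1.272); spn(c,(195,112))
print(ray(c,[(421,71),(639,174),(325,279)],.045).round(4))"
```

```text
B 1054 [ 0.5092 -0.1097  0.5098] spin [-1.36 -0.31  0.73] 0.032
B 994 [ 0.5089 -0.1099  0.5165] spin [-1.35 -0.31  0.74] 0.092
C 867 [ 0.4254 -0.0726  0.486 ] spin [-1.38 -0.34  0.71] 0.059
C 821 [ 0.4257 -0.0729  0.4176] spin [-1.45 -0.4   0.64] 0.122
A 1295 [ 0.5992 -0.2951  0.7772] spin [-1.09 -0.05  1.  ] 0.168
A 1083 [ 0.599  -0.2949 -0.2079] spin [ 1.06 -1.03  0.02] 0.073
sp 3075 [ 0.5624 -0.0512  1.6159] 0.17
sp 2766 [ 0.562  -0.0513  1.6075] 0.299
[[ 0.654  -0.2347  0.045 ]
 [ 0.6333 -0.4624  0.045 ]
 [ 0.4465 -0.216   0.045 ]]
```

```bash
python3 -m pendant '{"hand":[0.8,0.8,0.8,0.8,0.8],"offset":[[-0.013,0.03,-0.02],[-0.026,0.06,-0.04],[-0.031,0.072,-0.075],[-0.031,0.072,-0.11],[-0.031,0.072,-0.14]],"spin":[-0.11,-0.22,-0.31,-0.31,-0.31]}' 60 >/dev/null
python3 -m pendant '{"hand":[0.8,0.8,0.8,0.8,0.5],"offset":[[0,0,-0.03],[0,0,-0.05],[0,0,-0.066],[0,0,-0.066],[0,0,-0.066]],"spin":[0,0,0,0,0]}'
python3 -m pendant '{"hand":[0,0,0,0,0],"offset":[[0,0,0],[0,0,0],[0,0,0],[0,0,0],[0,0,0]],"spin":[0,0,0,0,0]}' 60
python3 -m pendant '{"hand":[0,0,0,0,0],"offset":[[0,0,0],[0,0,0.02],[0,0,0.05],[0.007,-0.035,0.08],[0.014,-0.07,0.08]],"spin":[0,0,0,0,0]}'
```

```text
t: 6.03
position: [0.5092, -0.1096, 0.0223]
tool_rot: [-0.0, 1.0, -0.006, -0.0]
wrist_force: [0.3, 0.1, 0.3]
opening: 0.0577
grasp_force: 0.0
t: 6.45
position: [0.5107, -0.1099, 0.0242]
tool_rot: [0.0, 1.0, -0.006, 0.002]
wrist_force: [-0.5, 0.9, 5.9]
opening: 0.0309
grasp_force: 60.7
t: 6.87
position: [0.5257, -0.1795, 0.1086]
tool_rot: [0.001, 1.0, -0.004, 0.004]
wrist_force: [1.7, 1.0, -0.7]
opening: 0.0308
grasp_force: 59.9
```

```bash
python3 -m pendant '{"hand":[0,0,0,0,0],"offset":[[0.007,-0.036,0],[0.014,-0.072,0],[0.021,-0.109,0],[0.021,-0.109,-0.03],[0.021,-0.109,-0.055]],"spin":[0,0,0,0,0]}'
python3 -m pendant '{"hand":[0,0,0,0.5,0.5],"offset":[[0,0,-0.013],[0,0,-0.019],[0,0,-0.019],[0,0,-0.019],[0,0,-0.019]],"spin":[0,0,0,0,0]}'
python3 -m pendant '{"hand":[0.5,0.5,0.5,0.7,0.7],"offset":[[0,0,0],[0,0,0.03],[0,0,0.06],[0,0,0.1],[-0.02,0.03,0.12]],"spin":[0,0,0,0,0]}'>/dev/null
python3 -m pendant '{"hand":[0.7,0.7,0.7,0.7,0.7],"offset":[[-0.02,0.03,0.01],[-0.04,0.06,0.02],[-0.06,0.09,0.03],[-0.08,0.12,0.04],[-0.08,0.12,0.05]],"spin":[0,0,0,0,0]}'
python3 -c "
from meas import *
c=snap('wrist','w3'); P=proj(c,[[.4256,-.0728,.036],[.562,-.051,.008]]).round(0); print(P)
hexes(c,dict(C=P[0]),-1.58); spn(c,P[1])"
```

```text
t: 7.28
position: [0.5455, -0.2915, 0.0479]
tool_rot: [0.001, 1.0, -0.007, 0.002]
wrist_force: [-0.8, 0.9, -2.1]
opening: 0.0311
grasp_force: 60.0
t: 7.7
position: [0.5452, -0.2886, 0.0297]
tool_rot: [0.0, 1.0, -0.005, 0.001]
wrist_force: [0.6, -0.5, 0.9]
opening: 0.0424
grasp_force: 0.0
t: 8.53
position: [0.4417, -0.135, 0.2002]
tool_rot: [-0.0, 1.0, -0.004, 0.0]
wrist_force: [1.0, 0.2, 1.1]
opening: 0.0599
grasp_force: 0.0
[[247. 205.]
 [216.  38.]]
C 1217 [ 0.4258 -0.073   0.4887] spin [-1.07 -0.03  1.02] 0.033
C 1153 [ 0.4255 -0.0726  0.5403] spin [-1.02  0.03  1.07] 0.087
sp 4368 [ 0.5622 -0.0513  1.6158] 0.121
sp 4127 [ 0.5618 -0.0518  1.6123] 0.185
```

View pics/w3.png

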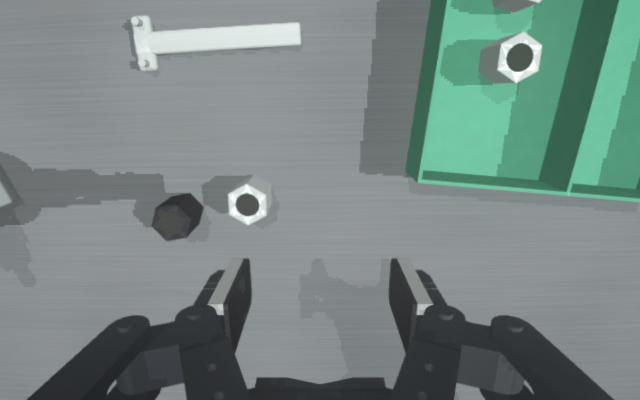

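B is in the bin at (519,58), with A beyond it. C stands undisturbed at (247,204), the decoy is at (178,217), and the spanner is at (216,38).

```bash
python3 -m pendant '{"hand":[0.7,0.7,0.7,0.7,0.7],"offset":[[-0.009,0.033,-0.01],[-0.018,0.066,-0.02],[-0.018,0.066,-0.055],[-0.018,0.066,-0.09],[-0.018,0.066,-0.12]],"spin":[0,0,0,0,0]}' 60 >/dev/null
python3 -m pendant '{"hand":[0.7,0.7,0.7,0.7,0.5],"offset":[[0,0,-0.03],[0,0,-0.045],[0,0,-0.056],[0,0,-0.056],[0,0,-0.056]],"spin":[0,0,0,0,0]}'
python3 -m pendant '{"hand":[0,0,0,0,0],"offset":[[0,0,0],[0,0,0],[0,0,0],[0,0,0],[0,0,0]],"spin":[0,0,0,0,0]}' 60
python3 -m pendant '{"hand":[0,0,0,0,0],"offset":[[0,0,0],[0,0,0.02],[0,0,0.05],[0.01,-0.035,0.08],[0.02,-0.07,0.08]],"spin":[0,0,0,0,0]}'
python3 -m pendant '{"hand":[0,0,0,0,0],"offset":[[0.01,-0.036,0],[0.02,-0.072,0],[0.03,-0.108,0],[0.039,-0.141,0],[0.039,-0.141,-0.03]],"spin":[0,0,0,0,0]}'
python3 -m pendant '{"hand":[0,0,0,0.5,0.5],"offset":[[0,0,-0.03],[0,0,-0.044],[0,0,-0.044],[0,0,-0.044],[0,0,-0.044]],"spin":[0,0,0,0,0]}'
python3 -m pendant '{"hand":[0.5,0.5,0.5,0.7,0.7],"offset":[[0,0,0],[0,0,0.03],[0,0,0.06],[0,0,0.1],[0.02,0.03,0.12]],"spin":[0,0,0,0,0]}'>/dev/null
python3 -m pendant '{"hand":[0.7,0.7,0.7,0.7,0.7],"offset":[[0.005,0.035,0.01],[0.01,0.07,0.02],[0.015,0.1,0.03],[0.015,0.1,0.03],[0.015,0.1,0.03]],"spin":[0,0,0,0,0]}'
```

```text
t: 9.42
position: [0.4269, -0.0729, 0.0227]
tool_rot: [0.0, 1.0, -0.006, 0.0]
wrist_force: [0.8, -1.0, 1.1]
opening: 0.0489
grasp_force: 0.0
t: 9.83
position: [0.4277, -0.0729, 0.024]
tool_rot: [0.0, 1.0, -0.006, 0.002]
wrist_force: [0.1, -0.5, 7.3]
opening: 0.0307
grasp_force: 60.5
t: 10.25
position: [0.4486, -0.1425, 0.1078]
tool_rot: [0.001, 1.0, -0.004, 0.003]
wrist_force: [1.0, -0.5, -1.3]
opening: 0.0309
grasp_force: 65.5
t: 10.67
position: [0.4895, -0.2905, 0.0777]
tool_rot: [0.003, 1.0, -0.007, 0.005]
wrist_force: [0.3, -0.3, -0.7]
opening: 0.031
grasp_force: 65.5
t: 11.08
position: [0.4858, -0.2838, 0.0288]
tool_rot: [0.0, 1.0, -0.006, 0.0]
wrist_force: [0.2, 0.2, -0.4]
opening: 0.0427
grasp_force: 0.0
t: 11.92
position: [0.5212, -0.1524, 0.1795]
tool_rot: [0.0, 1.0, -0.004, 0.001]
wrist_force: [-0.3, -0.3, -0.5]
opening: 0.0596
grasp_force: 0.0
```

```bash
python3 -m pendant '{"hand":[0.7,0.7,0.7,0.7,0.7],"offset":[[0.014,0.037,0],[0.028,0.074,0],[0.042,0.112,0],[0.042,0.112,0],[0.042,0.112,0]],"spin":[0.12,0.24,0.36,0.48,0.6]}'
python3 -c "
from meas import *
print(manip.sense()['joints'].round(2))
c=snap('wrist','w4'); print(proj(c,[[.562,-.051,.008],[.7,-.024,.08]]).round(0)) "
```

```text
t: 12.33
position: [0.5629, -0.0406, 0.1776]
tool_rot: [-0.0, 0.956, 0.294, -0.0]
wrist_force: [-0.4, 0.1, 0.7]
opening: 0.0599
grasp_force: 0.0
[-0.07  0.11  0.07  1.53 -0.    2.47]
[[328. 191.]
 [429.   7.]]
```

```bash
python3 -m pendant '{"hand":[0.5,0.5,0.5,0.5,0.5],"offset":[[0,0,-0.02],[0,0,-0.04],[0,0,-0.06],[0,0,-0.07],[0,0,-0.08]],"spin":[0.12,0.24,0.36,0.48,0.6]}' 60 >/dev/null
python3 -m pendant '{"hand":[0.5,0.5,0.5,0.5,0.5],"offset":[[0,0,-0.01],[0,0,-0.02],[0,0,-0.03],[0,0,-0.04],[0,0,-0.05]],"spin":[0.12,0.24,0.36,0.42,0.42]}'
python3 -m pendant '{"hand":[0.5,0.5,0.3,0,0],"offset":[[0,0,-0.02],[0,0,-0.031],[0,0,-0.031],[0,0,-0.031],[0,0,-0.031]],"spin":[0,0,0,0,0]}'
python3 -m pendant '{"hand":[0,0,0,0,0],"offset":[[0,0,0],[0,0,0],[0,0,0],[0,0,0],[0,0,0]],"spin":[0,0,0,0,0]}' 60
python3 -m pendant '{"hand":[0,0,0,0,0],"offset":[[0,0,0.01],[0,0,0.03],[0,0,0.06],[0,0,0.09],[0,0,0.09]],"spin":[0,0,0,0,0]}'
python3 -c "
from meas import *
c=snap('scene','s1'); im=cv2.cvtColor(c[3],cv2.COLOR_RGB2BGR)
cv2.imwrite('pics/s1c.png',cv2.resize(im[120:320,110:360],None,fx=2.8,fy=2.8,interpolation=cv2.INTER_CUBIC))"
```

```text
t: 13.22
position: [0.5623, -0.0429, 0.0475]
tool_rot: [-0.0, 0.694, 0.72, -0.0]
wrist_force: [0.5, -0.3, 0.2]
opening: 0.0425
grasp_force: 0.0
t: 13.63
position: [0.5628, -0.0419, 0.018]
tool_rot: [0.0, 0.694, 0.72, 0.0]
wrist_force: [-0.6, -0.1, -1.3]
opening: 0.0155
grasp_force: 59.1
t: 14.05
position: [0.5626, -0.0416, 0.0175]
tool_rot: [0.0, 0.694, 0.72, 0.0]
wrist_force: [0.2, -0.3, -1.5]
opening: 0.0154
grasp_force: 59.1
t: 14.47
position: [0.565, -0.0418, 0.1145]
tool_rot: [0.003, 0.694, 0.72, 0.003]
wrist_force: [0.5, -0.2, -0.7]
opening: 0.0156
grasp_force: 59.2
```

View pics/s1c.png

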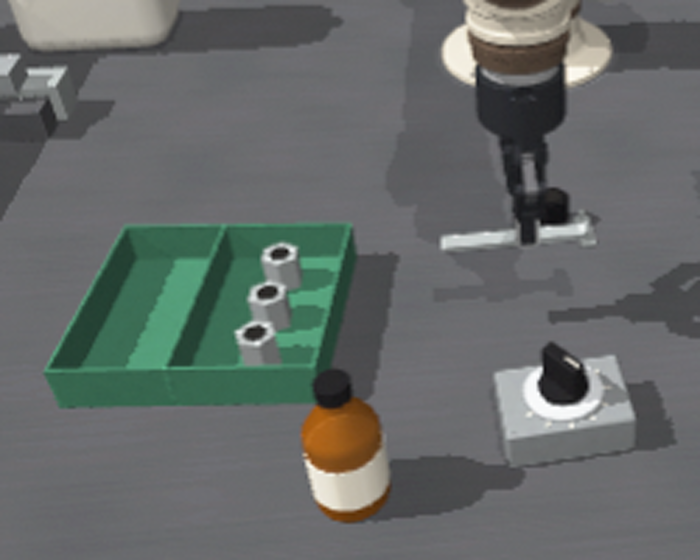

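The spanner hangs level in the gripper. Three fittings stand in the wide compartment. Next I'll carry and turn the spanner into the narrow compartment.

```bash
python3 -m pendant '{"hand":[0,0,0,0,0],"offset":[[-0.003,-0.03,0],[-0.006,-0.06,0],[-0.009,-0.09,0],[-0.012,-0.12,0],[-0.015,-0.15,0]],"spin":[0.12,0.24,0.36,0.48,0.6]}'
python3 -m pendant '{"hand":[0,0,0,0,0],"offset":[[-0.003,-0.03,0],[-0.006,-0.06,0],[-0.009,-0.09,0],[-0.012,-0.12,0],[-0.015,-0.15,0]],"spin":[0.12,0.24,0.36,0.48,0.6]}'
python3 -m pendant '{"hand":[0,0,0,0,0],"offset":[[-0.003,-0.03,0],[-0.0075,-0.059,0],[-0.0075,-0.059,0],[-0.0075,-0.059,-0.02],[-0.0075,-0.059,-0.04]],"spin":[0.12,0.24,0.24,0.24,0.24]}'
python3 -m pendant '{"hand":[0,0,0,0,0.4],"offset":[[0,0,-0.02],[0,0,-0.035],[0,0,-0.044],[0,0,-0.044],[0,0,-0.044]],"spin":[0,0,0,0,0]}'
python3 -m pendant '{"hand":[0.4,0.4,0.4,0.4,0.4],"offset":[[0,0,0],[0,0,0],[0,0,0.03],[0,0,0.07],[0,0,0.11]],"spin":[0,0,0,0,0]}'
python3 -m pendant '{"hand":[0.4,0.4,0.4,0.4,0.4],"offset":[[0.01,0.03,0.04],[0.02,0.06,0.08],[0.03,0.09,0.11],[0.03,0.12,0.11],[0.03,0.12,0.11]],"spin":[-0.12,-0.24,-0.36,-0.48,-0.6]}'
python3 -c "
from h import *
c=snap('wrist','w5');print(manip.sense()['joints'].round(2))"
```

```text
t: 14.93
position: [0.5468, -0.1928, 0.1067]
tool_rot: [-0.001, 0.447, 0.895, -0.0]
wrist_force: [-0.0, -0.8, -1.1]
opening: 0.0154
grasp_force: 59.1
t: 15.35
position: [0.5318, -0.3429, 0.1065]
tool_rot: [-0.001, 0.163, 0.987, 0.0]
wrist_force: [-0.5, 0.0, -1.6]
opening: 0.0153
grasp_force: 59.1
t: 15.77
position: [0.5251, -0.4015, 0.0671]
tool_rot: [0.001, 0.047, 0.999, -0.0]
wrist_force: [0.7, 0.4, -2.4]
opening: 0.0158
grasp_force: 59.2
t: 16.18
position: [0.5249, -0.4004, 0.0231]
tool_rot: [-0.0, 0.046, 0.999, 0.0]
wrist_force: [0.4, -0.3, 1.6]
opening: 0.0265
grasp_force: 0.0
t: 16.6
position: [0.5244, -0.4002, 0.1342]
tool_rot: [-0.001, 0.046, 0.999, 0.0]
wrist_force: [1.5, -0.8, 1.0]
opening: 0.0338
grasp_force: 0.0
t: 17.02
position: [0.5567, -0.2765, 0.2488]
tool_rot: [0.003, 0.341, 0.94, 0.0]
wrist_force: [0.1, -0.0, 0.1]
opening: 0.0343
grasp_force: 0.0
[-0.46  0.26  0.38  1.68  0.    0.24]
```

View pics/w5.png

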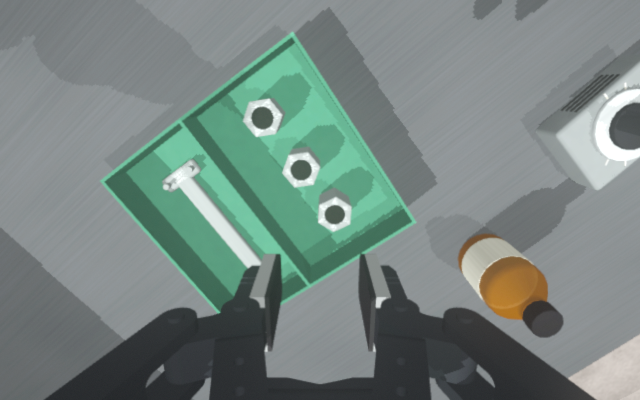

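The bin holds the fittings at (263,117), (300,169) and (335,213). The spanner lies flat in the narrow side, (181,175) to (255,265). Next is the dial.

```bash
python3 -m pendant '{"hand":[0.4,0.4,0.4,0.4,0.4],"offset":[[0.015,0.025,0],[0.03,0.05,0],[0.045,0.075,0],[0.06,0.1,0],[0.07,0.125,0]],"spin":[-0.12,-0.24,-0.36,-0.48,-0.6]}'>/dev/null
python3 -m pendant '{"hand":[0.5,0.5,0.5,0.5,0.5],"offset":[[0.01,0.025,0],[0.025,0.046,0],[0.025,0.046,0],[0.025,0.046,0],[0.025,0.046,0]],"spin":[-0.12,-0.24,-0.28,-0.28,-0.28]}'
python3 -c "
from h import *
c=snap('wrist','w6');print(manip.sense()['joints'].round(2))"
```

```text
t: 17.9
position: [0.6499, -0.1102, 0.2429]
tool_rot: [-0.0, 0.707, 0.708, -0.0]
wrist_force: [-0.1, -1.7, -0.9]
opening: 0.0423
grasp_force: 0.0
[-0.17  0.37  0.5   1.71 -0.    1.4 ]
```

View pics/w6.png

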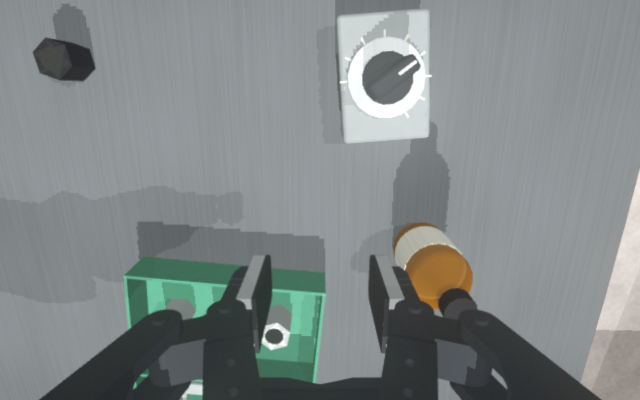

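```bash
python3 -c "
from h import *
c=load('w6'); im=cv2.cvtColor(c[3],cv2.COLOR_RGB2BGR)
cv2.imwrite('pics/w6c.png',cv2.resize(im[5:150,320:450],None,fx=4,fy=4,interpolation=cv2.INTER_CUBIC))
b=ray(c,[(337,17),(428,11),(428,136),(346,142)],.04);print(b.round(4),b.mean(0))"
```

```text
[[ 0.6644  0.0257  0.04  ]
 [ 0.741   0.031   0.04  ]
 [ 0.7497 -0.0738  0.04  ]
 [ 0.6742 -0.0796  0.04  ]] [ 0.70730906 -0.02416051  0.04      ]
```

View pics/w6c.png

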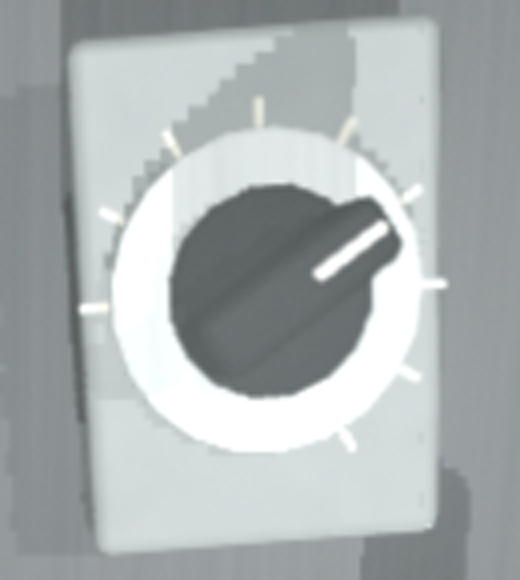

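```bash
python3 -c "
from h import *
c=load('w6'); b=ray(c,[(399.5,73.75),(416.25,62.5)],.084); d=b[1]-b[0]; print(b.round(4),np.arctan2(d[1],d[0]))
d=b[1]-[.7073,-.0242,.084];print(np.arctan2(d[1],d[0]),np.hypot(*d[:2]))
b=ray(c,[(342,20),(425,14)],.04)"
```

```text
[[ 0.7106 -0.0216  0.084 ]
 [ 0.7228 -0.0134  0.084 ]] 0.5903302444374107
0.6084570453417858 0.018933271517594073
```

```bash
python3 -m pendant '{"hand":[0.5,0.5,0.5,0.5,0.5],"offset":[[0.012,0.02,0],[0.025,0.04,0],[0.04,0.06,0],[0.05,0.075,0],[0.057,0.086,0]],"spin":[-0.12,-0.24,-0.36,-0.48,-0.6]}' 40 >/dev/null
python3 -m pendant '{"hand":[0.5,0.5,0.5,0.5,0.5],"offset":[[0,0,-0.02],[0,0,-0.05],[0,0,-0.08],[0,0,-0.11],[0,0,-0.13]],"spin":[-0.12,-0.24,-0.37,-0.37,-0.37]}'
python3 -m pendant '{"hand":[0.5,0.5,0.5,0.5,0.5],"offset":[[0,0,-0.02],[0,0,-0.03],[0,0,-0.039],[0,0,-0.039],[0,0,-0.039]],"spin":[0,0,0,0,0]}'
python3 -m pendant '{"hand":[0,0,0,0,0],"offset":[[0,0,0],[0,0,0],[0,0,0],[0,0,0],[0,0,0]],"spin":[0,0,0,0,0]}' 40
python3 -m pendant '{"hand":[0,0,0,0,0],"offset":[[0,0,0],[0,0,0],[0,0,0],[0,0,0],[0,0,0]],"spin":[0.1,0.2,0.3,0.4,0.5]}'
```

```text
t: 18.78
position: [0.7058, -0.025, 0.1101]
tool_rot: [-0.0, 0.955, 0.295, -0.001]
wrist_force: [-0.3, -0.2, -0.5]
opening: 0.0428
grasp_force: 0.0
t: 19.2
position: [0.7072, -0.0241, 0.075]
tool_rot: [0.0, 0.955, 0.295, 0.0]
wrist_force: [-0.0, -0.1, -0.0]
opening: 0.0423
grasp_force: 0.0
t: 19.62
position: [0.7073, -0.0228, 0.076]
tool_rot: [-0.0, 0.955, 0.295, 0.001]
wrist_force: [-2.5, 3.1, 5.3]
opening: 0.0131
grasp_force: 41.2
t: 20.03
position: [0.7073, -0.0227, 0.076]
tool_rot: [-0.0, 0.851, 0.525, 0.001]
wrist_force: [-3.4, 4.7, 4.8]
opening: 0.013
grasp_force: 41.2
```

Low forces; 0.5 of about 2.61 rad is done. I'll continue the turn.

```bash
python3 -m pendant '{"hand":[0,0,0,0,0],"offset":[[0,0,0],[0,0,0],[0,0,0],[0,0,0],[0,0,0]],"spin":[0.12,0.24,0.36,0.48,0.6]}'
python3 -m pendant '{"hand":[0,0,0,0,0],"offset":[[0,0,0],[0,0,0],[0,0,0],[0,0,0],[0,0,0]],"spin":[0.12,0.24,0.36,0.48,0.6]}'
python3 -m pendant '{"hand":[0,0,0,0,0],"offset":[[0,0,0],[0,0,0],[0,0,0],[0,0,0],[0,0,0]],"spin":[0.12,0.24,0.36,0.48,0.6]}'
python3 -m pendant '{"hand":[0,0,0,0,0],"offset":[[0,0,0],[0,0,0],[0,0,0],[0,0,0],[0,0,0]],"spin":[0.1,0.2,0.3,0.36,0.36]}'
python3 -c "
from h import *
s=manip.sense();print(s['wrist_torque'],s['joints'].round(3))"
```

```text
t: 20.45
position: [0.7073, -0.0226, 0.076]
tool_rot: [0.0, 0.658, 0.753, 0.001]
wrist_force: [-3.7, 5.0, 5.4]
opening: 0.0132
grasp_force: 41.3
t: 20.87
position: [0.7072, -0.0226, 0.076]
tool_rot: [0.0, 0.406, 0.914, 0.001]
wrist_force: [-4.0, 4.7, 6.2]
opening: 0.013
grasp_force: 41.3
t: 21.28
position: [0.7071, -0.0226, 0.076]
tool_rot: [0.0, 0.118, 0.993, 0.001]
wrist_force: [-3.8, 4.6, 6.5]
opening: 0.0133
grasp_force: 41.3
t: 21.7
position: [0.707, -0.0227, 0.076]
tool_rot: [0.001, -0.06, 0.998, 0.001]
wrist_force: [-3.9, 4.7, 7.1]
opening: 0.0133
grasp_force: 51.2
[ 1.08279747  0.98291719 -1.21069899] [-0.033  0.466  0.312  1.416  0.002 -0.153]
```

```bash
python3 -m pendant '{"hand":[0.5,0.5,0.5,0.5,0.5],"offset":[[0,0,0],[0,0,0],[0,0,0.03],[0,0,0.07],[-0.01,0,0.1]],"spin":[0,0,0,0,0]}'
python3 -m pendant '{"hand":[0.5,0.5,0.5,0.5,0.5],"offset":[[-0.01,0.0,0.035],[-0.02,0.0,0.07],[-0.03,0.01,0.1],[-0.04,0.03,0.12],[-0.05,0.06,0.13]],"spin":[0,0,0,0,0]}'
python3 -c "
from h import *
c=snap('wrist','w7a')"
python3 -m pendant '{"hand":[0.3,0,0,0,0],"offset":[[-0.008,0.035,0],[-0.016,0.07,0],[-0.024,0.105,0],[-0.032,0.14,0],[-0.037,0.174,0]],"spin":[0.05,0.1,0.15,0.2,0.23]}'
python3 -m pendant '{"hand":[0,0,0,0,0],"offset":[[0,0.03,0],[0,0.03,0],[0,0.03,0],[0,0.03,0],[0,0.03,0]],"spin":[0,0,0,0,0]}'
python3 -c "
from h import *
c=snap('wrist','w7'); t=snap('top','t7')
a=cv2.cvtColor(c[3],cv2.COLOR_RGB2BGR); 
t=cv2.cvtColor(t[3],cv2.COLOR_RGB2BGR)
cv2.imwrite('pics/mix.png',np.vstack([a,np.hstack([cv2.resize(t[140:190,320:370],(200,200),interpolation=cv2.INTER_CUBIC),cv2.resize(t[170:260,395:485],(200,200),interpolation=cv2.INTER_CUBIC),np.zeros((200,240,3),np.uint8)])]))"
```

```text
t: 22.12
position: [0.6976, -0.0239, 0.1759]
tool_rot: [0.0, -0.059, 0.998, -0.0]
wrist_force: [2.2, 0.2, 1.3]
opening: 0.0428
grasp_force: 0.0
t: 22.53
position: [0.647, 0.035, 0.3081]
tool_rot: [0.002, -0.057, 0.998, -0.0]
wrist_force: [0.9, 1.7, -0.4]
opening: 0.0428
grasp_force: 0.0
t: 23.0
position: [0.6093, 0.2118, 0.3046]
tool_rot: [0.0, -0.174, 0.985, -0.0]
wrist_force: [1.2, -0.1, -0.3]
opening: -0.0001
grasp_force: 0.0
t: 23.42
position: [0.6103, 0.2393, 0.3044]
tool_rot: [0.0, -0.172, 0.985, -0.0]
wrist_force: [0.7, -0.2, 0.6]
opening: 0.0006
grasp_force: 0.0
```

View pics/mix.png

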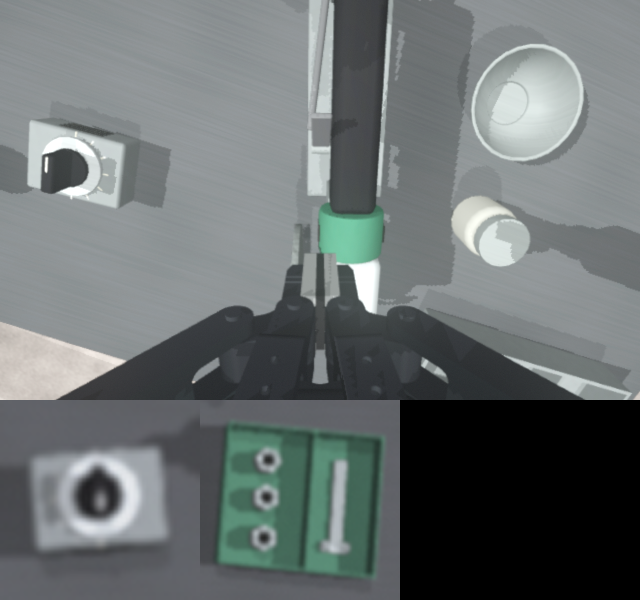

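```bash
python3 -c "
from h import *
o=np.array([.7073,-.0242])
for fn in ('w7a','w7'):
  c=load(fn)
  for a in (0,):
    t=np.pi+.073-a; u=np.array([np.cos(t),np.sin(t)]); v=np.array([-u[1],u[0]])
    P=[np.r_[o+u*r+v*s,z] for r,s,z in [(.021,.007,.084),(.021,-.007,.084),(-.021,-.007,.084),(-.021,.007,.084),(.006,0,.084),(.019,0,.084)]]
    print(fn,proj(c,P).round(0).tolist())
im=[]
for fn,(x,y) in (('w7a',proj(load('w7a'),[[*o,.07]])[0]),('w7',(75,170))):
  a=cv2.cvtColor(load(fn)[3],cv2.COLOR_RGB2BGR); x=int(np.clip(x,60,580));y=int(np.clip(y,60,340)); print(x,y)
  im.append(cv2.resize(a[y-60:y+60,x-60:x+60],(360,360),interpolation=cv2.INTER_CUBIC))
cv2.imwrite('pics/dial.png',np.hstack(im))"
```

```text
w7a [[251.0, 200.0], [265.0, 200.0], [265.0, 238.0], [252.0, 237.0], [258.0, 214.0], [258.0, 202.0]]
w7 [[40.0, 153.0], [54.0, 156.0], [52.0, 195.0], [38.0, 191.0], [46.0, 168.0], [47.0, 156.0]]
260 214
75 170
```

View pics/dial.png

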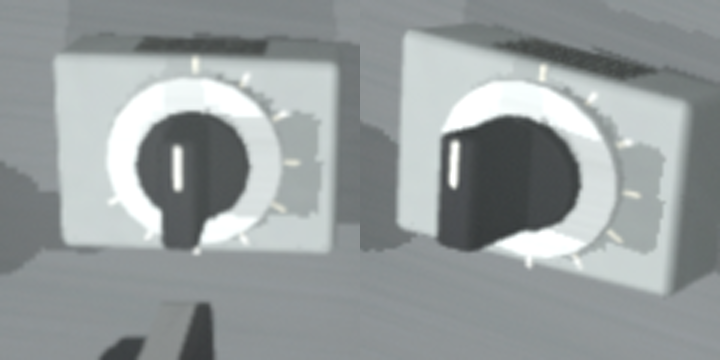

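The dial pointer's line at (259,202–217) matches the projection for angle 0, so the dial is at its stop. Bin contents are fine. Next is the grinder pose.

```bash
cat > gr.py <<'E'
from h import *
def g2w(p,P):
    c,s=np.cos(p[2]),np.sin(p[2]); P=np.atleast_2d(np.array(P,float))/1000
    return np.c_[p[0]+c*P[:,0]-s*P[:,1],p[1]+s*P[:,0]+c*P[:,1],P[:,2]]
def overlay(cam,p,fn,box,sc,lv=0,pd=0):
    im=cv2.cvtColor(cam[3],cv2.COLOR_RGB2BGR); x0,y0,x1,y1=box
    im=cv2.resize(im[y0:y1,x0:x1],None,fx=sc,fy=sc,interpolation=cv2.INTER_CUBIC)
    def L(P,col):
        q=(proj(cam,g2w(p,P))-[x0,y0]+.5)*sc
        cv2.polylines(im,[q.astype(np.int32)],True,col,1,cv2.LINE_AA)
    L([[-170,-21,131],[65,-21,131],[65,21,131],[-170,21,131]],(0,255,255))
    a=-.6+lv; s,c=np.sin(a),np.cos(a)
    L([[5+55*s,-38,110+55*c],[5+55*s,-22,110+55*c],[5,-22,110],[5,-38,110]],(0,0,255))
    L([[-150,-27,124],[-10,-42,124],[-10,-36,124],[-150,-21,124]],(255,255,0))
    L([[62,31,110],[107,31,110],[107,-31,110],[62,-31,110]],(255,0,255))
    cv2.imwrite('pics/'+fn+'.png',im)
E
python3 -c "
from gr import *
from scipy.optimize import least_squares
c=load('w7'); hsv=cv2.cvtColor(c[3],cv2.COLOR_RGB2HSV); g=hsv[...,2]
m=(g<75)&(hsv[...,1]<60)
for r in (20,50,80,150,180,200):
    xs=np.where(m[r,325:400])[0]+325; print(r,xs.min(),xs.max(),len(xs))
gm=(hsv[...,0]>55)&(hsv[...,0]<95)&(hsv[...,1]>90); ys,xs=np.where(gm); k=(xs>300)&(xs<400); print('green',xs[k].min(),xs[k].max(),ys[k].min(),ys[k].max())
"
```

```text
20 335 386 49
50 334 384 46
80 333 382 14
150 332 377 10
180 331 375 9
200 331 375 9
green 319 382 203 262
```

```bash
python3 -c "
from gr import *
from scipy.optimize import least_squares
c=load('w7')
lat=[(20,335,386.5),(50,334,384.5),(80,333,382.5),(150,332,378),(180,331,376.5)]
L=ray(c,[(a-.5,r) for r,a,b in lat],.131)[:,:2]; Rr=ray(c,[(b+.5,r) for r,a,b in lat],.131)[:,:2]
M=ray(c,[(352,206),(352,261)],.141)[:,:2]
def res(p):
    e=np.array([np.cos(p[2]),np.sin(p[2])]); n=np.array([-e[1],e[0]])
    return np.r_[(L-p[:2])@n+.021,(Rr-p[:2])@n-.021,(M-p[:2])@e-[.062,.107]]
s=least_squares(res,[.52,.24,.35]); p=s.x; print(p.round(4),(s.fun*1000).round(1))
overlay(c,p,'ov1',(230,0,450,270),2.2)
overlay(load('top0'),p,'ov2',(225,130,300,270),4)
a,b=cv2.imread('pics/ov1.png'),cv2.imread('pics/ov2.png'); H=max(len(a),len(b)); f=lambda i:np.pad(i,((0,H-len(i)),(0,0),(0,0))); cv2.imwrite('pics/ov.png',np.hstack([f(a),f(b)]))
print(g2w(p,[[-26,-30,155],[36,-30,155],[-51,-38,110]]).round(4))"
```

```text
[0.5621 0.2528 0.3299] [ 0.9  0.7  0.5  1.1  0.9 -0.6 -0.8 -1.  -1.1 -0.7 -3.6  3.6]
[[0.5473 0.216  0.155 ]
 [0.6059 0.2361 0.155 ]
 [0.5262 0.2004 0.11  ]]
```

View pics/ov.png

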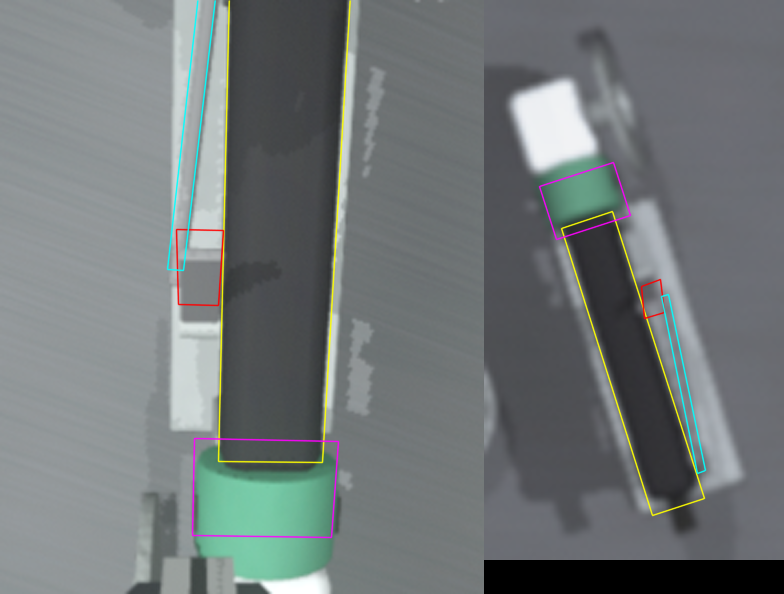

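The overlay shows the model about 6 mm short along the axis (drawn lever tip at crop y=230, seen at 248); sideways it fits well. That is within the push tolerance once shifted forward. Next I go in behind the lever tab with shut fingers and push forward.

```bash
python3 -m pendant '{"hand":[0,0,0,0,0],"offset":[[-0.035,-0.013,0],[-0.07,-0.026,0],[-0.1035,-0.038,-0.01],[-0.1035,-0.038,-0.04],[-0.1035,-0.038,-0.075]],"spin":[-0.02,-0.02,-0.02,-0.02,-0.02]}'
python3 -m pendant '{"hand":[0,0,0,0,0],"offset":[[0,0,-0.03],[0,0,-0.055],[0,0,-0.074],[0,0,-0.074],[0,0,-0.074]],"spin":[0,0,0,0,0]}'
python3 -m pendant '{"hand":[0,0,0,0,0],"offset":[[0.009,0.003,0],[0.018,0.006,0],[0.027,0.009,0],[0.036,0.012,0],[0.045,0.0155,0]],"spin":[0,0,0,0,0]}'
python3 -m pendant '{"hand":[0,0,0,0,0],"offset":[[0.009,0.003,0],[0.018,0.006,0],[0.027,0.009,0],[0.033,0.0115,0],[0.036,0.0125,0]],"spin":[0,0,0,0,0]}'
```

```text
t: 23.93
position: [0.5063, 0.2013, 0.232]
tool_rot: [0.003, -0.162, 0.987, 0.001]
wrist_force: [0.9, 0.1, -0.4]
opening: 0.0001
grasp_force: 0.0
t: 24.35
position: [0.5062, 0.2015, 0.1552]
tool_rot: [-0.001, -0.162, 0.987, -0.0]
wrist_force: [-0.5, -0.5, 0.7]
opening: -0.0001
grasp_force: 0.0
t: 24.77
position: [0.5528, 0.2182, 0.1562]
tool_rot: [0.0, -0.163, 0.987, 0.0]
wrist_force: [-2.3, -0.8, 2.3]
opening: -0.0003
grasp_force: 1.3
t: 25.18
position: [0.5886, 0.2307, 0.155]
tool_rot: [-0.0, -0.163, 0.987, -0.0]
wrist_force: [-2.5, -0.5, 0.0]
opening: -0.0001
grasp_force: 0.8
```

Contact at about 2.5 N and no stop felt yet, so I'll push on in small steps.

```bash
python3 -m pendant '{"hand":[0,0,0,0,0],"offset":[[0.004,0.0013,0],[0.007,0.0024,0],[0.0095,0.0032,0],[0.0095,0.0032,0],[0.0095,0.0032,0]],"spin":[0,0,0,0,0]}'
python3 -m pendant '{"hand":[0,0,0,0,0],"offset":[[0.003,0.001,0],[0.0045,0.0015,0],[0.0045,0.0015,0],[0.0045,0.0015,0],[0.0045,0.0015,0]],"spin":[0,0,0,0,0]}'
```

```text
t: 25.6
position: [0.5933, 0.2323, 0.155]
tool_rot: [-0.004, -0.163, 0.987, -0.001]
wrist_force: [-22.9, -7.3, 6.6]
opening: -0.0003
grasp_force: 11.4
t: 26.02
position: [0.5939, 0.2325, 0.1549]
tool_rot: [-0.008, -0.163, 0.987, -0.001]
wrist_force: [-43.2, -14.6, 14.3]
opening: -0.0003
grasp_force: 22.9
```

The lever is at its forward stop, with the TCP at grinder x≈17 mm against 16 expected. I'll back off and set the open gripper across handle and paddle.

```bash
python3 -m pendant '{"hand":[0,0,0,0,0],"offset":[[-0.01,-0.0033,0],[-0.025,-0.008,0],[-0.025,-0.008,0.03],[-0.025,-0.008,0.06],[-0.025,-0.008,0.09]],"spin":[0,0,0,0,0]}'
python3 -m pendant '{"hand":[1,1,1,1,1],"offset":[[-0.028,0.003,0],[-0.055,0.007,0],[-0.055,0.007,0],[-0.055,0.007,0],[-0.055,0.007,0]],"spin":[0,0,0,0,0]}' 40
python3 -m pendant '{"hand":[1,1,1,1,1],"offset":[[0,0,-0.03],[0,0,-0.06],[0,0,-0.09],[0,0,-0.12],[0,0,-0.137]],"spin":[0,0,0,0,0]}'
python3 -c "
from gr import *
c=snap('scene','s2'); p=[.5678,.2547,.33]
overlay(c,p,'s2o',(340,100,520,270),4,lv=1.2)"
```

```text
t: 26.43
position: [0.576, 0.2269, 0.2465]
tool_rot: [-0.0, -0.163, 0.987, -0.0]
wrist_force: [0.1, 0.3, -0.0]
opening: -0.0004
grasp_force: 0.0
t: 26.85
position: [0.5219, 0.2342, 0.2457]
tool_rot: [0.001, -0.163, 0.987, 0.0]
wrist_force: [0.1, -0.2, 0.5]
opening: 0.0607
grasp_force: 0.0
t: 27.27
position: [0.5211, 0.2333, 0.1043]
tool_rot: [-0.002, -0.163, 0.987, -0.001]
wrist_force: [-0.9, 0.7, -0.9]
opening: 0.0857
grasp_force: 0.0
```

View pics/s2o.png

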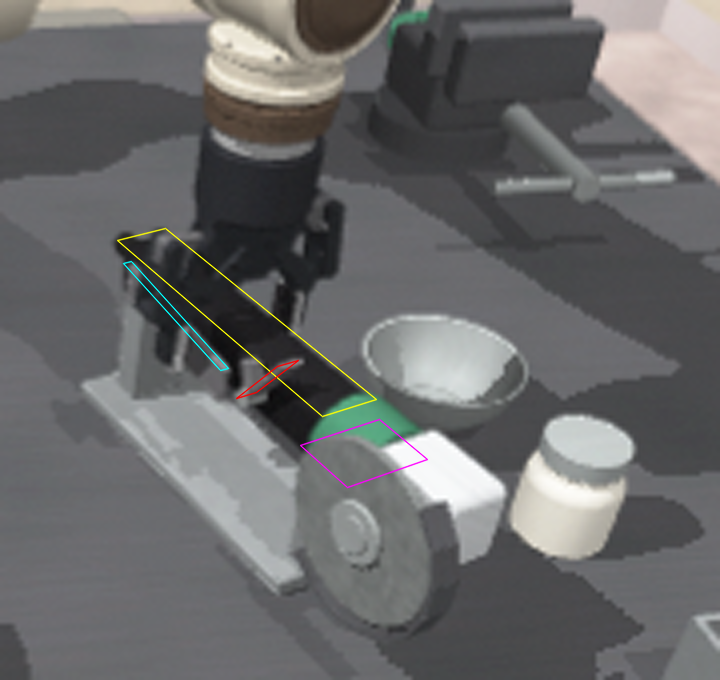

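The lever's tab leans forward on the drawn outline at (270,378), and the fingers straddle the handle and paddle. Now the squeeze.

```bash
python3 -m pendant '{"hand":[0.6,0.5,0.4,0.3,0.3],"offset":[[0,0,0],[0,0,0],[0,0,0],[0,0,0],[0,0,0]],"spin":[0,0,0,0,0]}' 40
python3 -m pendant '{"hand":[0.3,0.3,0.3,0.3,0.3],"offset":[[0,0,0],[0,0,0],[0,0,0],[0,0,0],[0,0,0]],"spin":[0,0,0,0,0]}'
```

```text
t: 27.73
position: [0.5216, 0.2378, 0.1116]
tool_rot: [0.002, -0.164, 0.986, 0.004]
wrist_force: [-8.8, 17.6, 6.1]
opening: 0.047
grasp_force: 46.4
t: 28.15
position: [0.5216, 0.2378, 0.1116]
tool_rot: [0.002, -0.164, 0.986, 0.004]
wrist_force: [-9.1, 17.4, 7.5]
opening: 0.0473
grasp_force: 46.2
```

Opening is 47 mm, and readings run about 1 mm low, so the paddle is home. I'll hold it.

```bash
python3 -m pendant '{"hand":[0.3,0.3,0.3,0.3,0.3],"offset":[[0,0,0],[0,0,0],[0,0,0],[0,0,0],[0,0,0]],"spin":[0,0,0,0,0]}' >/dev/null
python3 -m pendant '{"hand":[0.3,0.3,0.3,0.3,0.3],"offset":[[0,0,0],[0,0,0],[0,0,0],[0,0,0],[0,0,0]],"spin":[0,0,0,0,0]}'
python3 -m pendant '{"hand":[0.3,0.3,0.3,0.3,0.3],"offset":[[0,0,0],[0,0,0],[0,0,0],[0,0,0],[0,0,0]],"spin":[0,0,0,0,0]}' >/dev/null
python3 -m pendant '{"hand":[0.3,0.3,0.3,0.3,0.3],"offset":[[0,0,0],[0,0,0],[0,0,0],[0,0,0],[0,0,0]],"spin":[0,0,0,0,0]}'
python3 -m pendant '{"hand":[1,1,1,1,1],"offset":[[0,0,0],[0,0,0],[0,0,0],[0,0,0],[0,0,0]],"spin":[0,0,0,0,0]}'
python3 -m pendant '{"hand":[1,1,1,1,1],"offset":[[0,0,0.03],[0,0,0.06],[0,0,0.09],[0,0,0.12],[0,0,0.137]],"spin":[0,0,0,0,0]}'
python3 -m pendant '{"hand":[0,0,0,0,0],"offset":[[0.03,0.01,0],[0.06,0.02,0],[0.09,0.02,0],[0.11,0.025,0],[0.124,0.0135,0]],"spin":[0,0,0,0,0]}'
python3 -m pendant '{"hand":[0,0,0,0,0],"offset":[[0,0,0],[0,0,0],[0,0,0],[0,0,0],[0,0,0]],"spin":[0,0,0,0,0]}'
```

```text
t: 28.98
position: [0.5216, 0.2377, 0.1116]
tool_rot: [0.002, -0.164, 0.986, 0.004]
wrist_force: [-8.3, 17.6, 6.2]
opening: 0.0469
grasp_force: 46.2
t: 29.82
position: [0.5216, 0.2378, 0.1116]
tool_rot: [0.002, -0.164, 0.986, 0.004]
wrist_force: [-8.3, 16.9, 6.2]
opening: 0.047
grasp_force: 46.2
t: 30.23
position: [0.5219, 0.2339, 0.1087]
tool_rot: [0.0, -0.163, 0.987, 0.0]
wrist_force: [-1.0, -0.4, -0.5]
opening: 0.0857
grasp_force: 0.0
t: 30.65
position: [0.522, 0.2341, 0.2491]
tool_rot: [0.002, -0.163, 0.987, 0.001]
wrist_force: [1.4, 0.9, 0.5]
opening: 0.0857
grasp_force: 0.0
t: 31.07
position: [0.6471, 0.2491, 0.2438]
tool_rot: [-0.0, -0.163, 0.987, 0.0]
wrist_force: [-0.0, -0.7, -1.2]
opening: 0.0254
grasp_force: 0.0
t: 31.48
position: [0.6449, 0.2479, 0.246]
tool_rot: [0.0, -0.163, 0.987, 0.0]
wrist_force: [-0.8, 0.6, -0.7]
opening: -0.0002
grasp_force: 0.0
```

```bash
python3 -m pendant '{"hand":[0,0,0,0,0],"offset":[[-0.0085,-0.003,0],[-0.0085,-0.003,-0.03],[-0.0085,-0.003,-0.06],[-0.0085,-0.003,-0.09],[-0.0085,-0.003,-0.09]],"spin":[0,0,0,0,0]}'
python3 -m pendant '{"hand":[0,0,0,0,0],"offset":[[-0.009,-0.003,0],[-0.018,-0.006,0],[-0.027,-0.009,0],[-0.036,-0.012,0],[-0.045,-0.0155,0]],"spin":[0,0,0,0,0]}'
python3 -m pendant '{"hand":[0,0,0,0,0],"offset":[[-0.007,-0.0024,0],[-0.014,-0.0047,0],[-0.02,-0.0067,0],[-0.024,-0.008,0],[-0.026,-0.0088,0]],"spin":[0,0,0,0,0]}'
python3 -m pendant '{"hand":[0,0,0,0,0],"offset":[[-0.002,-0.0007,0],[-0.002,-0.0007,0],[-0.002,-0.0007,0],[-0.002,-0.0007,0],[-0.002,-0.0007,0]],"spin":[0,0,0,0,0]}'
```

```text
t: 31.9
position: [0.6341, 0.2439, 0.1489]
tool_rot: [-0.004, -0.163, 0.987, -0.001]
wrist_force: [-0.9, 0.2, -1.8]
opening: -0.0003
grasp_force: 0.0
t: 32.32
position: [0.5922, 0.2296, 0.1583]
tool_rot: [0.002, -0.163, 0.987, 0.001]
wrist_force: [2.1, 1.7, 0.0]
opening: 0.0001
grasp_force: 1.2
t: 32.73
position: [0.5717, 0.2223, 0.159]
tool_rot: [0.008, -0.163, 0.987, 0.001]
wrist_force: [34.3, 11.6, 1.6]
opening: 0.0003
grasp_force: 15.3
t: 33.15
position: [0.5712, 0.2221, 0.1597]
tool_rot: [0.01, -0.163, 0.987, 0.002]
wrist_force: [33.6, 10.8, 3.5]
opening: 0.0003
grasp_force: 15.7
```

The lever is at its back stop. I'll retreat and verify.

```bash
python3 -m pendant '{"hand":[0,0,0,0,0],"offset":[[0.01,0.0033,0],[0.025,0.008,0],[0.025,0.008,0.03],[0.025,0.008,0.07],[0.025,0.008,0.11]],"spin":[0,0,0,0,0]}'
python3 -m pendant '{"hand":[0,0,0,0,0],"offset":[[0.01,-0.03,0.02],[0.02,-0.07,0.03],[0.02,-0.1,0.03],[0.02,-0.12,0.03],[0.02,-0.12,0.03]],"spin":[0,0,0,0,0]}'
python3 -c "
from gr import *
p=[.5678,.2547,.33]
c=snap('scene','s3'); overlay(c,p,'o3',(350,130,490,260),3); t=snap('top','t3'); overlay(t,p,'o4',(225,130,300,270),2.8)
b=cv2.cvtColor(t[3],cv2.COLOR_RGB2BGR)[130:270,310:490]; b=cv2.resize(b,(360,280))
a,d=cv2.imread('pics/o3.png'),cv2.imread('pics/o4.png'); f=lambda i,H:np.pad(i,((0,H-len(i)),(0,0),(0,0)))
row=np.hstack([f(a,392),f(d,392)]); z=np.zeros((200,row.shape[1],3),np.uint8); z[:,:257]=b[:200*280//280,:257] if 0 else cv2.resize(b,(257,200)); cv2.imwrite('pics/fin.png',np.vstack([row,z]))
print(manip.sense()['wrist_force'])"
```

```text
t: 33.57
position: [0.588, 0.2272, 0.266]
tool_rot: [-0.001, -0.163, 0.987, -0.0]
wrist_force: [1.2, 0.5, 0.3]
opening: -0.0002
grasp_force: 0.0
t: 33.98
position: [0.6088, 0.1039, 0.2963]
tool_rot: [0.0, -0.161, 0.987, -0.0]
wrist_force: [0.6, -0.2, 0.5]
opening: 0.0001
grasp_force: 0.0
[0.02540804 0.7352728  0.45053352]
```

View pics/fin.png

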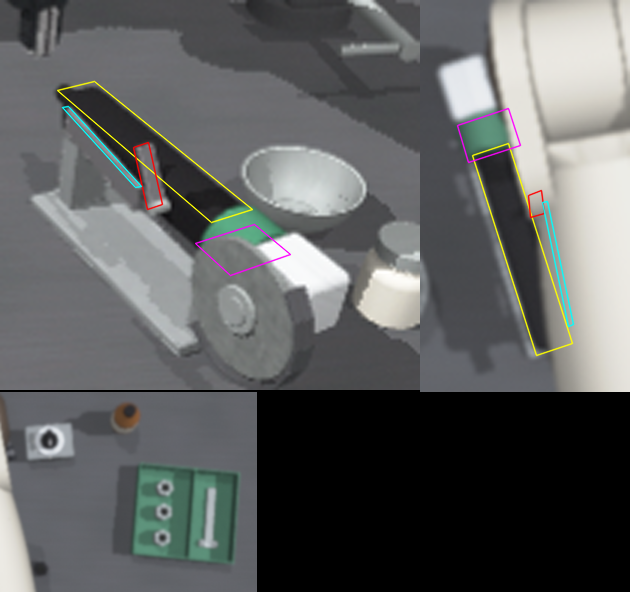

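The lever matches its "back" outline at (148,175), the paddle rests at its let-go outline, and the bin and dial are in order. I'm handing in.

```bash
python3 -c "
from bench import manip
print(manip.close_job())"
```

```text
the job is handed in; nothing more can be done
None
```

The run-up check was carried out in the order given and handed in at about 34 s: three fittings and the spanner are in the bin, the dial is at its anticlockwise stop, and the paddle was held home for over two seconds and let go, with the lever back; the hand-in returned no verdict.

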